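# Open the dial padlock and hold it up for inspection

### The arm

A 7-joint arm with a two-finger parallel gripper is mounted at the origin on a cart in front of the work surface, level with it; the furniture and walls round the work are solid. World frame = base frame: x ahead of the robot, y to its left, z up, the work surface at z = 0. Lengths are in m, angles in rad, forces in N, time in s.
With the tool pointing down it reaches from about 0.4 to 0.925 m from the base axis. Payload 5.6 kg.
Tool frame: the origin (TCP) lies midway between the tips of the shut fingers; the grasp point (between the pads) lies 19 mm behind it; z points along the fingers, y is the line along which they close (so a half turn about z gives the same grasp; the last joint's range is limited). The gripper opens to 85 mm and grips with 20 to 120 N. Pads are 22 mm wide; open, the fingers measure 114 mm over their backs; the gripper's body (76 mm by 85 mm) begins 54 mm behind the grasp point. The pads swing forward as they close: fully open they stand 13 mm farther back than shut.
Start: joints at [-1.261, 0.468, -0.012, 1.603, 0.006, 1.071, -0.056], TCP at [0.225, 0.61, 0.231] pointing down, gripper open.
Joint ranges: [-2.53, 2.53], [-0.31, 2.02], [-1.57, 1.55], [0.28, 2.44], [-1.29, 4.43], [0.15, 1.84], [-2.92, 2.92]. Speed limits (rad/s): [2.57, 2.57, 3.14, 3.14, 3.14, 3.14, 3.14].

### API

Orientations are given as [roll, pitch, yaw] about the fixed x, y, z axes, in that order (R = Rz(yaw) Ry(pitch) Rx(roll)).
In Python, from plant import bot gives the robot as it stands. The module is installed in compiled form; this text tells all that it offers.
- The arm moves only by the tool play_rows, never from a script. Its argument "moves" is a list of rows, each a list of 3 entries, a list of its own where there are three numbers: the turn, a rotation vector about the tool's x, y, z in units of 5 degrees (1.0 is 5 degrees), then the shift along the tool's x, y, z in units of 25 mm (1.0 is 25 mm), then the finger opening in mm, from 0 to 85.4. A call has 1 to 8 rows; each row is the pose to reach, as a shift and turn from the pose commanded when the call began, along the tool's axes at that moment; what a row does not reach only later rows make up. A row lasts 1/8 s, in which the tool goes at most 62.5 mm and 10.7 degrees, less where a joint would pass 70% of its speed; a pose out of reach is approached as far as the arm can. A call with a gripper value outside its range is refused whole. The fingers move at their own pace and stop on an object; the grip force is fixed at half the most. Time passes only in rows, so rows that repeat a pose let the fingers close. It gives the time, the measured TCP pose, the force, the opening and the grip force at its end, in the units of the state.
- bot.sense(): the state, without advancing time (a new reading comes with each control period).
- bot.grab_frame(name): name is "scene" or "top" or "wrist"; returns the picture (480x640x3 uint8, red, green, blue); there is no depth.
- bot.camera_params(name): a dict with "camera_matrix" (3x3 intrinsics, pixels), "view" (4x4, takes a point from world to camera coordinates). Camera axes: x right, y up, looking along -z (the intrinsics and any distortion apply to the point x, -y, -z); pixel columns grow to the right and rows downward; lengths in m; the calibration is good to about 2 mm. A picture is of the moment at which its call begins: read the wrist's pose just before it. camera_params takes no time and is no camera call; for the wrist camera it gives the pose at the moment of the call.
- bot.job_done(): hands the job in; it is judged then, once.
The state is a dict: "clock": time; "q": joint angles; "joint_velocities": joint speeds; "joint_efforts": joint torques, N m; "tcp_pos": TCP position; "eef_rot": TCP orientation; "contact_force": force on the tool from outside, world axes, zero at the start; "moment": the same for the moment, N m; "grip_width": finger opening in m; "gripper_force": force on a finger pad.
Only numpy, scipy, OpenCV 4.12 (cv2) and the standard library are available. Lean on these libraries where they do the work, as an engineer would, in place of code of your own. Each camera call takes 0.05 s, during which the arm holds its last target. There are 200 camera calls.

### The job

The dial padlock lies on its back in the holder on the desk. First turn the hold-down knob about a quarter turn, either way, so that its tongue is clear of the lock; then turn the lock's dial past the false clicks until its pointed nose meets the raised mark beside the shackle and the shackle springs out a little, and pull the shackle out as far as it goes. Finally take the open padlock out of the holder and finish while still holding it in the gripper, level with the dial up, at rest and well clear of the holder (about 15 cm above the desk), without moving the things around it.

Things in the scene. Friction and masses are not known exactly. Their poses are not given: they have to be found in the camera images.
- holder: Fixed aluminium plate 120 x 104 x 12 mm with grey lips (up to 28 mm above the desk) round the padlock, 1.5 mm play. Origin: on the desk under the middle of the padlock; plate x -37.5 to +82.5, y -52 to +52 mm; -x towards the shackle, z up. The padlock's sides at y = +-31 mm are free of lips for x -20 to +20 mm: fingers can reach down to the plate there.
- holddown (a joint): Angle of the hold-down knob (rad, positive counter-clockwise from above; friction 0.05 N m; stops at +-1.6). It stands on a pillar at holder x +54 mm, y 0. At 0 its steel tongue (12 mm wide, reaching 32 mm from the axis, top 44.5 mm above the desk) points to -x over the padlock's edge and keeps it from being lifted; clear beyond 1.1 either way.
- holddown_grip (a point): Point on the axis of the hold-down knob, within its black grip bar, 56.5 mm above the desk: the bar is 30 mm long (along the tongue), 10 mm wide and runs from 44.5 to 64.5 mm above the desk. Its axes turn with the knob: x along the bar, the tongue points to -x.
- padlock: Loose steel padlock, 0.35 to 0.55 kg, lying on its back: body 62 (x) x 62 (y) x 26 mm (z). Origin: centre of the underside, 12 mm above the desk at the start; z up out of the dial face, -x towards the shackle. Its balance point is within 20 mm of the dial axis, towards the shackle. A raised black mark on the face at x -26 mm, between dial and shackle.
- dial (a joint): Angle of the dial (rad, positive counter-clockwise from above). At 0 the pointed nose of its bar meets the raised mark and the lock opens (within about 0.1); shallow false clicks at 0.94 and every 0.63 further (turning takes up to about 0.1 N m). It starts between 0.75 and 1.45, so it must be turned clockwise.
- dial_grip (a point): Point on the dial's axis within its black grip bar, 54.5 mm above the desk at the start. The bar is 35 mm long, 12 mm wide, from 42.5 to 62.5 mm above the desk, on a round skirt 42 mm across whose upper face is at 42.5 mm. Axes turn with the dial: x along the bar; the pointed nose and a white line are at -x, up to 17 mm from the axis.
- shackle (a joint): How far the shackle has slid out of the padlock (m, 0 to 0.022 at its stop). Locked it reads 0 to 0.003 and pushes outward on the dial's wheel; when the dial comes to the mark it springs to about 0.006. Pulling it further takes 2 to 5 N; it stays where it is left, give or take 2 mm.
- shackle_bow (a point): Middle of the shackle's cross bar: 8 mm round steel bar, straight for 20 mm along the padlock's y, axis 25 mm above the bare desk, 76 mm (plus shackle) from the dial axis along the padlock's -x. Axes as the padlock's: pull along -x. Free inside the bow: 32 mm between the legs, 34 mm from bar to holder.
- multimeter: Bystander: yellow and black multimeter, 165 x 82 x 49 mm, right of the holder. Origin: centre of its underside.
- torch: Bystander: small black torch lying on its side, 116 mm long, 31 mm high, behind the holder. Origin: centre of its underside.
- component_case: Bystander: flat orange component case 128 x 190 x 36 mm, far left. Origin: centre of its underside.
- kapton_roll: Bystander: roll of amber tape, 46 mm across, 25 mm high, near left. Origin: centre of its underside.
Mind the look-alikes: they are no part of the job. Leave any purple or turquoise look-alike of the padlock alone.

How it is judged:
On the way, in this order (a step that is already met when the one before it is completed fails the run):
1. the hold-down tongue is turned clear of the padlock, which is still locked in the holder ((value of joint holddown above 1.1 rad or value of joint holddown below -1.1 rad) and value of joint shackle below 0.0035 m and height (world z) of padlock below 0.03 m), for 0.1 s.
2. the dial is at the mark and the shackle has sprung out (value of joint dial between -0.25 and 0.25 rad and value of joint shackle above 0.0038 m), for 0.1 s.
3. the shackle is pulled out while the padlock lies in the holder (value of joint shackle above 0.017 m and height (world z) of padlock below 0.03 m), for 0.1 s.
At the end, for the whole second after the job is handed in: The padlock is held in the gripper with its underside more than 100 mm above the desk, dial up within 0.35 rad of level, touching neither holder nor tongue, at rest (under 50 mm/s), its shackle out by more than 15 mm (height (world z) of padlock above 0.1 m and value of joint shackle above 0.015 m and angle between padlock's own z axis and vertical below 0.35 rad and contact force between the fingers and padlock above 2 N and contact force between holder and padlock below 0.2 N and linear speed of padlock below 0.05 m/s); the arm keeps its last pose, push and grip.
It fails at once if a bystander is moved by more than 25 mm (distance of any of multimeter, torch, component_case, kapton_roll from where it was at the start of the episode above 0.025 m).
It also fails if it takes over 64 s, if anything falls off the work surface, if the arm or the gripper's body presses on something with over 40 N, if the wrist force passes 120 N, or if a joint passes its speed limit or range.

## Working session

There is one attempt and no reset: what is moved stays moved. The work goes in short steps, Python scripts to look and compute and a tool call to move; the robot and the scene stay as the last step left them, time stands still between calls to the robot, and variables do not carry over. Pictures are saved under pics/ and viewed, at most 10 in all, crops included, and the job is handed in when it is done.

Besides the shell and the picture viewer there is one more tool, called after "Emit:" in YAML: its name, and indented under it one key for each argument. play_rows: Moves the arm, as the interface text tells. Its arguments: {"type":"object","properties":{"moves":{"type":"array"}},"required":["moves"]}

```bash
mkdir -p pics
cat > h.py <<'E'
import numpy as np, cv2
from plant import bot
from scipy.spatial.transform import Rotation as R
def cam(n):
    p=bot.camera_params(n); return np.array(p["camera_matrix"]),np.array(p["view"])
def proj(c,P):
    K,V=c; p=V[:3,:3]@np.array(P)+V[:3,3]; p=p*[1,-1,-1]; u=K@p; return u[:2]/u[2]
def ray(c,u,v):
    K,V=c; d=np.linalg.inv(K)@[u,v,1]; d=V[:3,:3].T@(d*[1,-1,-1]); return -V[:3,:3].T@V[:3,3], d/np.linalg.norm(d)
def onz(c,u,v,z):
    o,d=ray(c,u,v); return o+d*(z-o[2])/d[2]
def tri(obs):
    A=np.zeros((3,3));b=np.zeros(3)
    for c,u,v in obs:
        o,d=ray(c,u,v);M=np.eye(3)-np.outer(d,d);A+=M;b+=M@o
    x=np.linalg.solve(A,b); return x,[np.linalg.norm((np.eye(3)-np.outer(ray(*o)[1],ray(*o)[1]))@(x-ray(*o)[0]))*1e3 for o in obs]
def snap(n,f):
    c=cam(n); im=bot.grab_frame(n); cv2.imwrite('pics/'+f,im[:,:,::-1]); np.save('pics/'+f[:-4],np.array([c[0],c[1][:3,:3]]),); import pickle; pickle.dump(c,open('pics/'+f[:-4]+'.pkl','wb')); return im,c
def load(f):
    import pickle; return cv2.imread('pics/'+f+'.png'),pickle.load(open('pics/'+f+'.pkl','rb'))
def tool():
    s=bot.sense(); return np.array(s["tcp_pos"]),s["eef_rot"]
E
python3 - <<'E'
from h import *
np.set_printoptions(precision=3,suppress=True)
for n in("scene","top","wrist"):
    im,c=snap(n,n+'0.png'); print(n,c[0].tolist()); o,d=ray(c,320,240); print(o,d)
print(bot.sense())
E
```

```text
scene [[584.2437094911618, 0.0, 327.8657056772179], [0.0, 584.2437094911618, 238.36624762469395], [0.0, 0.0, 1.0]]
[ 0.024 -0.902  0.808] [ 0.413  0.725 -0.552]
top [[551.4055894117336, 0.0, 314.36924457495735], [0.0, 551.4055894117336, 228.63813807600732], [0.0, 0.0, 1.0]]
[0.339 0.109 1.534] [ 0.153 -0.026 -0.988]
wrist [[330.4586198893313, 0.0, 317.19699018248906], [0.0, 330.4586198893313, 235.39658819292478], [0.0, 0.0, 1.0]]
[0.163 0.631 0.373] [ 0.26  -0.087 -0.962]
{'clock': 0.15, 'q': array([-1.261,  0.468, -0.012,  1.603,  0.006,  1.071, -0.056]), 'joint_velocities': array([ 0.   , -0.002, -0.001, -0.004,  0.   , -0.001, -0.001]), 'joint_efforts': array([  0.001, -53.279,   0.021, -25.156,   0.011,   0.005,   0.   ]), 'tcp_pos': array([0.224, 0.61 , 0.231]), 'eef_rot': array([-3.14 ,  0.   ,  2.789]), 'contact_force': array([ 0.476,  0.213, -0.204]), 'moment': array([0.009, 0.057, 0.052]), 'gripper_force': 0.0, 'grip_width': 0.08506572604892687}
```

View pics/top0.png

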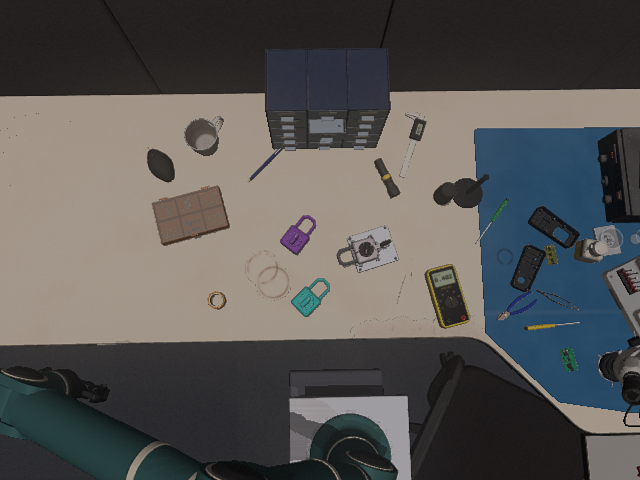

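View pics/scene0.png

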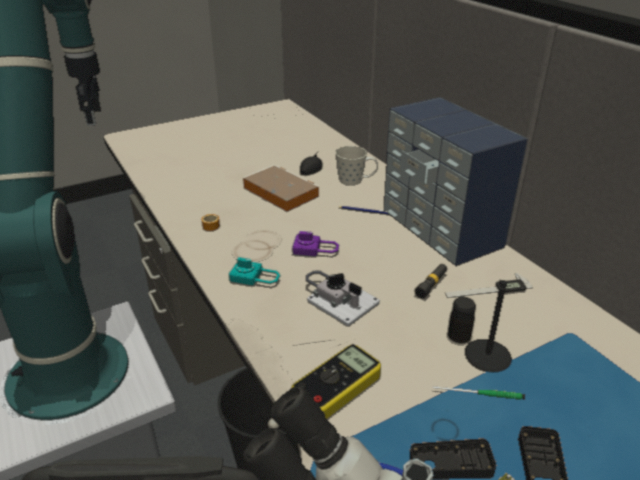

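The top view shows the holder plate centred near (372,249), shackle bow to the left at (340,258), dial at (367,249), knob at (386,243), torch at (386,178) and multimeter at (447,296). The scene view shows the holder at (342,300), with the shackle at its left (310,283).

Run:
```python
from h import *
np.set_printoptions(precision=4,suppress=True)
im,c=load('top0')
for n,u,v,z in(('dial',366,249,.055),('knob',386,243,.057),('bow',340,258,.025),('torch',386,178,.03),('meter',447,296,.04)): print(n,onz(c,u,v,z))
pl=[onz(c,u,v,.012) for u,v in((386,226),(398,262),(359,272))];print(pl)
p,r=tool(); Rt=R.from_euler('xyz',r); print(Rt.as_matrix())
cw=cam('wrist'); Vi=np.linalg.inv(cw[1]); print('cam in tool',Rt.inv().apply(Vi[:3,3]-p), Rt.inv().apply(-Vi[:3,2]))
```

```text
dial [ 0.5415 -0.0541  0.055 ]
knob [ 0.5567 -0.1088  0.057 ]
bow [0.5219 0.0152 0.025 ]
torch [ 0.746  -0.1206  0.03  ]
meter [ 0.4117 -0.2704  0.04  ]
[array([ 0.6116, -0.1175,  0.012 ]), array([ 0.5094, -0.1467,  0.012 ]), array([ 0.4835, -0.0372,  0.012 ])]
[[-0.9384  0.3456 -0.0004]
 [ 0.3456  0.9384 -0.0014]
 [-0.0001 -0.0015 -1.    ]]
cam in tool [ 0.0651 -0.0012 -0.1424] [-0.2608  0.001   0.9654]
```

Emit:
play_rows:
  moves:
    - [[0,0,10.8],[-21.1,-20.5,0],60]
    - [[0,0,10.8],[-21.1,-20.5,0],60]
    - [[0,0,10.8],[-21.1,-20.5,0],60]
    - [[0,0,10.8],[-21.1,-20.5,0],60]
    - [[0,0,10.8],[-21.1,-20.5,0],60]
    - [[0,0,10.8],[-21.1,-20.5,0],60]
    - [[0,0,10.8],[-21.1,-20.5,0],60]
    - [[0,0,10.8],[-21.1,-20.5,0],60]

```text
clock: 1.15
tcp_pos: [0.4413, 0.1573, 0.2315]
eef_rot: [3.141, -0.0, 1.847]
contact_force: [1.8, 0.4, 1.0]
grip_width: 0.0602
gripper_force: 0.0
```

```bash
cat >> h.py <<'E'
def togo(P,yaw):
    "row numbers from present pose to TCP P, pointing down at yaw (deg)"
    p,r=tool(); Rt=R.from_euler('xyz',r); Rg=R.from_euler('xyz',[np.pi,0,np.radians(yaw)])
    a=(Rt.inv()*Rg).as_rotvec(degrees=True)/5; d=Rt.inv().apply(np.array(P)-p)/.025
    s=bot.sense(); print('t',round(s['clock'],2),'p',p.round(4),'yaw',np.degrees(r).round(1),'q7',s['q'][6].round(2),'turn',a.round(2),'shift',d.round(2))
E
python3 -c "
from h import *
togo([.5415,-.054,.231],106)"
```

```text
t 1.15 p [0.4413 0.1573 0.2315] yaw [180.   -0.  105.8] q7 -0.06 turn [ 0.01 -0.   -0.04] shift [-9.22  1.56  0.02]
```

Emit:
play_rows:
  moves:
    - [[0,0,0],[-8.8,1.6,0],60]
    - [[0,0,0],[-8.8,1.6,0],60]
    - [[0,0,0],[-8.8,1.6,0],60]
    - [[0,0,0],[-8.8,1.6,0],60]
    - [[0,0,0],[-8.8,1.6,0],60]
    - [[0,0,0],[-8.8,1.6,0],60]

```text
clock: 1.9
tcp_pos: [0.5386, -0.0409, 0.2309]
eef_rot: [-3.141, -0.001, 1.847]
contact_force: [0.2, -0.6, 0.3]
grip_width: 0.0604
gripper_force: 0.0
```

```bash
python3 -c "
from h import *
togo([.5415,-.054,.231],106)
snap('wrist','w1.png')"
```

```text
t 1.9 p [ 0.5386 -0.0409  0.2309] yaw [-180.    -0.   105.8] q7 0.47 turn [-0.01 -0.01 -0.04] shift [-0.53 -0.03 -0.01]
```

View pics/w1.png

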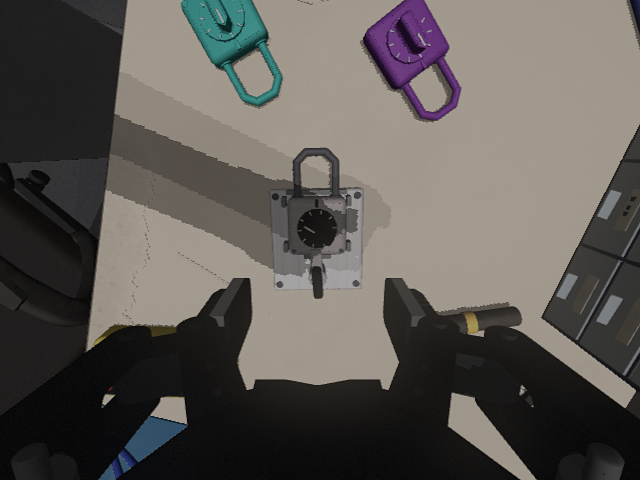

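The wrist view shows the plate (corners about (272,190), (361,190), (361,290), (274,291)), dial at (317,227), bow at (317,152), and knob near (318,278). I'll move back and lower for a second, closer view.

Emit:
play_rows:
  moves:
    - [[0,0,0],[2.4,0,1.2],60]
    - [[0,0,0],[2.4,0,1.2],60]
    - [[0,0,0],[2.4,0,1.2],60]
    - [[0,0,0],[2.4,0,1.2],60]

```text
clock: 2.45
tcp_pos: [0.5232, 0.0155, 0.2019]
eef_rot: [3.14, 0.0, 1.846]
contact_force: [-0.6, -0.9, -0.4]
grip_width: 0.0601
gripper_force: 0.0
```

```bash
python3 -c "
from h import *
togo([.5415,-.054,.231],106)
im,c=snap('wrist','w2.png')
a=cv2.imread('pics/w1.png')[140:310,260:380]; 
print(proj(c,[.5415,-.054,.055]))
a=cv2.resize(a,None,fx=3.4,fy=3.4,interpolation=cv2.INTER_CUBIC)
b=im[:,:,::-1]; u,v=proj(c,[.5415,-.054,.055]).astype(int); u0=max(u-75,0);v0=max(v-110,0); print(u0,v0)
b=cv2.resize(b[v0:v0+220,u0:u0+150],None,fx=2.6,fy=2.6,interpolation=cv2.INTER_CUBIC)
h=min(a.shape[0],b.shape[0]); print(a.shape,b.shape)
cv2.imwrite('pics/z1.png',np.hstack([a[:h],b[:h]]))"
```

```text
t 2.45 p [0.5232 0.0155 0.2019] yaw [179.9   0.  105.8] q7 0.36 turn [ 0.01  0.01 -0.05] shift [-2.87 -0.05 -1.16]
[315.51166858 294.42439288]
240 184
(578, 408, 3) (572, 390, 3)
```

View pics/z1.png

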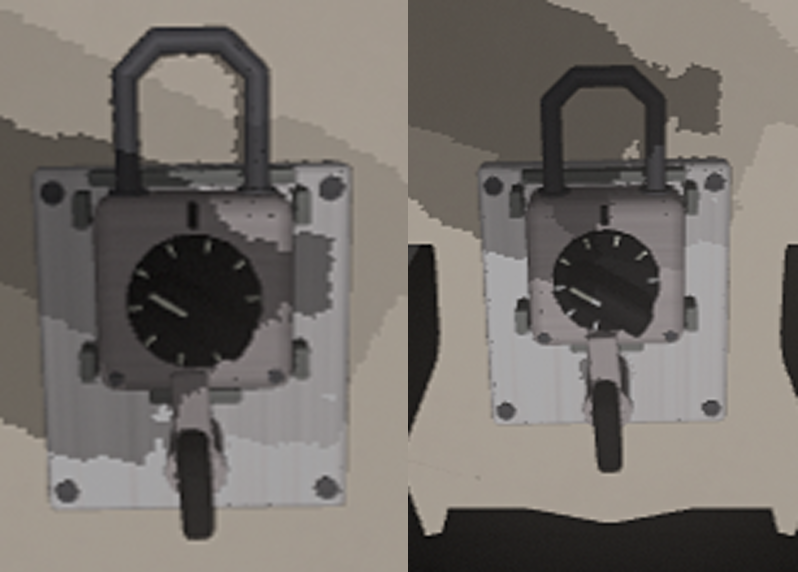

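Zoom: plate screws, the mark (193,214 left / 196,214 right), bow, knob bar and the white line are all clear; the line points up-left, dial about 1.1 rad. Triangulating these.

Run:
```python
from h import *
np.set_printoptions(precision=4,suppress=True)
_,c1=load('w1');_,c2=load('w2')
F=dict(s1=((52,192),(85,186)),s2=((331,188),(307,182)),s3=((67,490),(98,411)),s4=((326,488),(303,408)),mark=((193,214),(196,214)),bow=((191,40),(195,75)),knobend=((199,537),(201,471)),lin_o=((150,295),(163,288)),lin_i=((186,314),(192,305)))
X={}
for k,(a,b) in F.items():
    X[k],e=tri([(c1,a[0]/3.4+260-.35,a[1]/3.4+140-.35),(c2,b[0]/2.6+240-.3,b[1]/2.6+184-.3)]); print(k,X[k],np.round(e,1))
P={k:onz(c1,F[k][0][0]/3.4+260-.35,F[k][0][1]/3.4+140-.35,.012)*.5+.5*onz(c2,F[k][1][0]/2.6+240-.3,F[k][1][1]/2.6+184-.3,.012) for k in('s1','s2','s3','s4')}
print(P); m=sum(P.values())/4
hx=(P['s3']+P['s4']-P['s1']-P['s2']); hx/=np.linalg.norm(hx); hy=np.array([-hx[1],hx[0],0]); yaw=np.degrees(np.arctan2(hx[1],hx[0]))
O=m-hx*.0225; print('yaw hx',yaw,'origin',O,'toolyaw',yaw+180)
for k in X: d=X[k]-O; print(k,'in holder',np.array([d@hx,d@hy,X[k][2]]).round(4))
_,ct=load('top0'); print('top px of dial/knob',proj(ct,O*[1,1,0]+[0,0,.055]),proj(ct,(O+.054*hx)*[1,1,0]+[0,0,.06]))
np.savez('h.npz',O=O,hx=hx,hy=hy)
```

```text
s1 [ 0.4908 -0.0419  0.0136] [0. 0.]
s2 [ 0.577  -0.0163  0.0123] [0.1 0.1]
s3 [ 0.5208 -0.1402  0.0146] [0.1 0.1]
s4 [ 0.6069 -0.116   0.0122] [0.1 0.1]
mark [ 0.5352 -0.0326  0.0378] [0.2 0.2]
bow [0.5209 0.016  0.0227] [0. 0.]
knobend [ 0.5624 -0.1221  0.0638] [0.2 0.2]
lin_o [ 0.5289 -0.0546  0.0612] [0. 0.]
lin_i [ 0.5401 -0.056   0.0658] [0.1 0.1]
{'s1': array([ 0.4907, -0.0423,  0.012 ]), 's2': array([ 0.5771, -0.0163,  0.012 ]), 's3': array([ 0.5208, -0.1416,  0.012 ]), 's4': array([ 0.6069, -0.1161,  0.012 ])}
yaw hx -73.23553589160345 origin [ 0.5424 -0.0576  0.012 ] toolyaw 106.76446410839655
s1 in holder [-0.0299 -0.0449  0.0136]
s2 in holder [-0.0295  0.0451  0.0123]
s3 in holder [ 0.0729 -0.0445  0.0146]
s4 in holder [0.0746 0.0449 0.0122]
mark in holder [-0.026   0.0003  0.0378]
bow in holder [-0.0766  0.0006  0.0227]
knobend in holder [0.0676 0.0006 0.0638]
lin_o in holder [-0.0067 -0.012   0.0612]
lin_i in holder [-0.0021 -0.0017  0.0658]
top px of dial/knob [367.2433 248.6618] [386.2931 242.3817]
```

Sizes and heights match the text (mark x −26.0 mm at z 37.8, bow −76.6, knob end 67.6/63.8). Dial ≈ 1.06 rad.

```bash
cat >> h.py <<'E'
try:
    Z=np.load('h.npz'); O,hx,hy=Z['O'],Z['hx'],Z['hy']
    H=lambda x,y,z:[*(O+x*hx+y*hy)[:2],z]
except Exception: pass
E
python3 -c "
from h import *
togo(H(.054,0,.085),106.76);togo(H(.054,0,.048),106.76)"
```

```text
t 2.5 p [0.5232 0.0153 0.2019] yaw [179.9   0.  105.7] q7 0.36 turn [ 0.01  0.   -0.21] shift [-5.17 -0.02  4.68]
t 2.5 p [0.5232 0.0153 0.2019] yaw [179.9   0.  105.7] q7 0.36 turn [ 0.01  0.   -0.21] shift [-5.17 -0.02  6.16]
```

Emit:
play_rows:
  moves:
    - [[0,0,-0.21],[-5.17,0,2],36]
    - [[0,0,-0.21],[-5.17,0,4.2],36]
    - [[0,0,-0.21],[-5.17,0,4.7],36]
    - [[0,0,-0.21],[-5.17,0,4.7],36]
    - [[0,0,-0.21],[-5.17,0,4.7],36]
    - [[0,0,-0.21],[-5.17,0,4.7],36]

```text
clock: 3.25
tcp_pos: [0.5592, -0.1072, 0.0857]
eef_rot: [3.138, 0.0, 1.866]
contact_force: [-0.2, -0.5, 0.3]
grip_width: 0.0366
gripper_force: 0.0
```

```bash
python3 -c "
from h import *
togo(H(.054,0,.048),106.76)"
```

```text
t 3.25 p [ 0.5592 -0.1072  0.0857] yaw [179.8   0.  106.9] q7 0.74 turn [0.04 0.   0.03] shift [-0.06 -0.08  1.51]
```

Emit:
play_rows:
  moves:
    - [[0,0,0],[-0.05,-0.06,0.8],36]
    - [[0,0,0],[-0.05,-0.06,1.5],36]
    - [[0,0,0],[-0.05,-0.06,1.5],36]
    - [[0,0,0],[-0.05,-0.06,1.5],5]
    - [[0,0,0],[-0.05,-0.06,1.5],5]
    - [[0,0,0],[-0.05,-0.06,1.5],5]
    - [[0,0,0],[-0.05,-0.06,1.5],5]
    - [[0,0,0],[-0.05,-0.06,1.5],5]

```text
clock: 4.25
tcp_pos: [0.5579, -0.1102, 0.0467]
eef_rot: [3.14, 0.001, 1.865]
contact_force: [5.6, 0.2, -3.5]
grip_width: 0.0084
gripper_force: 61.0
```

```bash
python3 -c "
from h import *
togo(H(.054,0,.048),106.76+80)"
```

```text
t 4.25 p [ 0.5579 -0.1102  0.0467] yaw [1.799e+02 1.000e-01 1.068e+02] q7 0.77 turn [ 1.000e-02  3.000e-02 -1.598e+01] shift [ 0.03  0.01 -0.05]
```

Emit:
play_rows:
  moves:
    - [[0,0,-2],[0,0,0],5]
    - [[0,0,-4],[0,0,0],5]
    - [[0,0,-6],[0,0,0],5]
    - [[0,0,-8],[0,0,0],5]
    - [[0,0,-10],[0,0,0],5]
    - [[0,0,-12],[0,0,0],5]
    - [[0,0,-14],[0,0,0],5]
    - [[0,0,-16.2],[0,0,0],5]

```text
clock: 5.25
tcp_pos: [0.5591, -0.1085, 0.0467]
eef_rot: [3.141, 0.005, -3.002]
contact_force: [8.8, 2.7, -7.3]
grip_width: 0.0087
gripper_force: 60.5
```

Emit:
play_rows:
  moves:
    - [[0,0,0],[0,0,0],5]
    - [[0,0,0],[0,0,0],5]

```text
clock: 5.5
tcp_pos: [0.5591, -0.1085, 0.0467]
eef_rot: [3.141, 0.005, -3.008]
contact_force: [7.3, 2.4, -5.4]
grip_width: 0.0084
gripper_force: 60.7
```

Emit:
play_rows:
  moves:
    - [[0,0,0],[0,0,0],24]
    - [[0,0,0],[0,0,0],24]
    - [[0,0,0],[0,0,0],24]
    - [[0,0,0],[0,0,-1],24]
    - [[0,0,0],[0,0,-2],24]
    - [[0,0,0],[0,0,-2],30]
    - [[0,0,0],[0,0,-2],30]

```text
clock: 6.38
tcp_pos: [0.5562, -0.1101, 0.0958]
eef_rot: [3.141, -0.001, -3.01]
contact_force: [0.4, -0.4, -1.1]
grip_width: 0.0298
gripper_force: 0.0
```

```bash
python3 -c "
from h import *
togo(H(0,0,.085),106.76+61)
im,c=snap('wrist','w3.png')
p=proj(c,H(.0,0,.04)); print(p); u,v=p.astype(int)
cv2.imwrite('pics/z3.png',cv2.resize(im[max(v-120,0):v+120,max(u-160,0):u+160,::-1],None,fx=2.4,fy=2.4))"
```

```text
t 6.38 p [ 0.5562 -0.1101  0.0958] yaw [ 1.800e+02 -1.000e-01 -1.724e+02] q7 1.88 turn [ 0.   -0.01  3.96] shift [0.27 2.15 0.43]
[405.33272784 243.78315242]
```

View pics/z3.png

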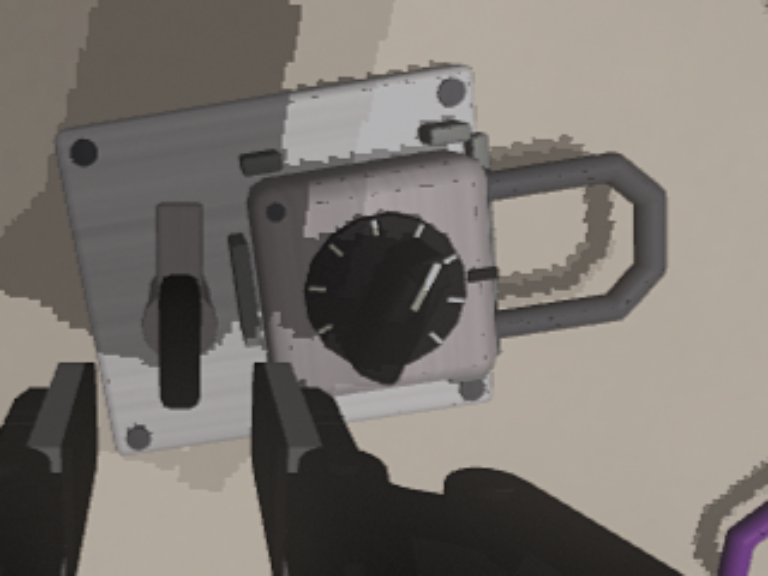

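The tongue now points across (about 80°), clear of the lock; the dial's white line runs (415,310) to (438,264) in the crop.

```bash
python3 -c "
from h import *
_,c=load('w3')
# crop origin
u0,v0=405-160,243-120
f=lambda a,b,z:onz(c,a/2.4+u0,b/2.4+v0,z)
a,b=f(415,310,.0625),f(437,264,.0625)
for X in(a,b): print(((X-O)@hx).round(4),((X-O)@hy).round(4))
d=a-b; print('dial',np.arctan2(d@hy,d@hx))
m=f(483,274,.0395);print('mark',(m-O)@hx,(m-O)@hy)
for X in (f(182,205,.0445),): print('tongue end',(X-O)@hx,(X-O)@hy)
togo(H(0,0,.075),106.76+61)
togo(H(0,0,.0465),106.76+61)
"
```

```text
-0.0014 -0.0016
-0.0072 -0.0119
dial 1.0508364922960896
mark -0.02571416012325242 -5.252152246597568e-05
tongue end 0.04860485968013209 -0.03140838276524164
t 6.42 p [ 0.556  -0.11    0.0955] yaw [ 1.800e+02 -1.000e-01 -1.724e+02] q7 1.88 turn [ 0.   -0.02  3.96] shift [0.26 2.15 0.82]
t 6.42 p [ 0.556  -0.11    0.0955] yaw [ 1.800e+02 -1.000e-01 -1.724e+02] q7 1.88 turn [ 0.   -0.02  3.96] shift [0.26 2.15 1.96]
```

Emit:
play_rows:
  moves:
    - [[0,0,2],[0.26,2.15,0],32]
    - [[0,0,4.1],[0.26,2.15,0.3],32]
    - [[0,0,4.1],[0.26,2.15,0.8],32]
    - [[0,0,4.1],[0.26,2.15,0.8],32]
    - [[0,0,4.1],[0.26,2.15,0.8],32]

```text
clock: 7.05
tcp_pos: [0.5432, -0.0584, 0.076]
eef_rot: [-3.141, -0.0, 2.916]
contact_force: [0.6, -0.7, -0.4]
grip_width: 0.032
gripper_force: 0.0
```

```bash
python3 -c "
from h import *
togo(H(0,0,.0465),106.76+60.2)"
```

```text
t 7.05 p [ 0.5432 -0.0584  0.076 ] yaw [-180.    -0.   167.1] q7 1.49 turn [-0.   -0.01  0.03] shift [0.04 0.03 1.18]
```

Emit:
play_rows:
  moves:
    - [[0,0,0],[0.03,0.03,0.6],32]
    - [[0,0,0],[0.03,0.03,1.15],32]
    - [[0,0,0],[0.03,0.03,1.15],32]
    - [[0,0,0],[0.03,0.03,1.15],7]
    - [[0,0,0],[0.03,0.03,1.15],7]
    - [[0,0,0],[0.03,0.03,1.15],7]
    - [[0,0,0],[0.03,0.03,1.15],7]
    - [[0,0,0],[0.03,0.03,1.15],7]

```text
clock: 8.05
tcp_pos: [0.5429, -0.0567, 0.0477]
eef_rot: [3.142, 0.0, 2.916]
contact_force: [0.4, -0.1, -0.6]
grip_width: 0.0104
gripper_force: 59.2
```

```bash
python3 -c "
from h import *
togo(H(0,0,.0465),106.76)"
```

```text
t 8.05 p [ 0.5429 -0.0567  0.0477] yaw [180.    0.  167.1] q7 1.49 turn [ 0.    0.   12.06] shift [ 0.01 -0.04  0.05]
```

Emit:
play_rows:
  moves:
    - [[0,0,2],[0,0,0],7]
    - [[0,0,4],[0,0,0],7]
    - [[0,0,6],[0,0,0],7]
    - [[0,0,8],[0,0,0],7]
    - [[0,0,10],[0,0,0],7]
    - [[0,0,11.5],[0,0,0],7]
    - [[0,0,12.2],[0,0,0],7]
    - [[0,0,12.2],[0,0,0],7]

```text
clock: 9.05
tcp_pos: [0.5424, -0.0571, 0.0477]
eef_rot: [-3.141, 0.0, 1.852]
contact_force: [-1.5, -1.3, 1.7]
grip_width: 0.0105
gripper_force: 59.6
```

Emit:
play_rows:
  moves:
    - [[0,0,0],[0,0,0],7]
    - [[0,0,0],[0,0,0],7]

```text
clock: 9.3
tcp_pos: [0.5424, -0.0571, 0.0477]
eef_rot: [-3.141, -0.0, 1.852]
contact_force: [-3.3, -2.1, 3.8]
grip_width: 0.0104
gripper_force: 59.8
```

```bash
python3 -c "
from h import *
togo(H(0,0,.0465),106.76)
im,c=snap('wrist','w4.png')
p=proj(c,H(-.05,0,.03)); print(p); u,v=p.astype(int)
cv2.imwrite('pics/z4.png',cv2.resize(im[max(v-100,0):v+140,max(u-160,0):u+160,::-1],None,fx=2.4,fy=2.4))
print('bow expect s=0,6mm',proj(c,H(-.076,0,.025)),proj(c,H(-.082,0,.025)))"
```

```text
t 9.3 p [ 0.5424 -0.0571  0.0477] yaw [-180.    -0.   106.1] q7 0.66 turn [-0.   -0.   -0.13] shift [-0.02 -0.01  0.05]
[315.64843861 178.46994473]
bow expect s=0,6mm [315.00925466 121.99606522] [314.84326877 108.49419431]
```

View pics/z4.png

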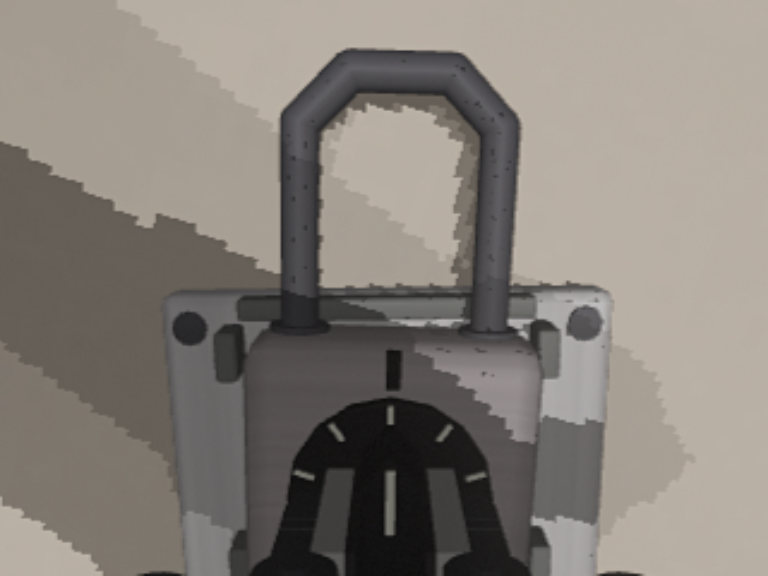

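Bow axis at crop row 72 → pixel row 108, exactly the 6 mm prediction, nose aligned with the mark: the lock is open. Release and go to the bow.

Emit:
play_rows:
  moves:
    - [[0,0,0],[0,0,0],28]
    - [[0,0,0],[0,0,0],28]
    - [[0,0,0],[0,0,0],28]
    - [[0,0,0],[0,0,-1],28]
    - [[0,0,0],[0,0,-2.2],28]
    - [[0,0,0],[0,0,-2.2],28]

```text
clock: 10.1
tcp_pos: [0.5445, -0.0566, 0.1045]
eef_rot: [3.137, 0.001, 1.852]
contact_force: [-1.0, 0.6, -1.2]
grip_width: 0.0279
gripper_force: 0.0
```

```bash
python3 -c "
from h import *
togo(H(-.082,0,.08),16.76)"
```

```text
t 10.1 p [ 0.5445 -0.0566  0.1045] yaw [1.797e+02 1.000e-01 1.061e+02] q7 0.61 turn [ 0.05 -0.03 17.87] shift [ 3.27 -0.14  0.98]
```

Emit:
play_rows:
  moves:
    - [[0,0,2.1],[1.5,-0.12,0],24]
    - [[0,0,4.2],[3.27,-0.12,0],24]
    - [[0,0,6.3],[3.27,-0.12,0],24]
    - [[0,0,8.4],[3.27,-0.12,0],24]
    - [[0,0,10.5],[3.27,-0.12,0],24]
    - [[0,0,12.6],[3.27,-0.12,0],24]
    - [[0,0,14.7],[3.27,-0.12,0],24]
    - [[0,0,16.8],[3.27,-0.12,0.5],24]

```text
clock: 11.1
tcp_pos: [0.5175, 0.0213, 0.0897]
eef_rot: [3.141, -0.001, 0.38]
contact_force: [0.9, 0.2, -0.4]
grip_width: 0.0241
gripper_force: 0.0
```

Emit:
play_rows:
  moves:
    - [[0,0,1.1],[0,0,0.3],24]
    - [[0,0,1.1],[0,0,0.3],24]
    - [[0,0,1.1],[0,0,0.3],24]

```text
clock: 11.48
tcp_pos: [0.5171, 0.021, 0.0823]
eef_rot: [3.141, 0.0, 0.291]
contact_force: [0.2, 0.3, 1.1]
grip_width: 0.0241
gripper_force: 0.0
```

```bash
python3 -c "
from h import *
togo(H(-.082,0,.012),16.76)"
```

```text
t 11.47 p [0.5171 0.021  0.0823] yaw [180.    0.   16.7] q7 -0.8 turn [ 0.    0.   -0.02] shift [0.06 0.02 2.81]
```

Emit:
play_rows:
  moves:
    - [[0,0,0],[0.06,0.02,1],24]
    - [[0,0,0],[0.06,0.02,1.9],24]
    - [[0,0,0],[0.06,0.02,2.8],24]
    - [[0,0,0],[0.06,0.02,2.8],24]
    - [[0,0,0],[0.06,0.02,2.8],4]
    - [[0,0,0],[0.06,0.02,2.8],4]
    - [[0,0,0],[0.06,0.02,2.8],4]
    - [[0,0,0],[0.06,0.02,2.8],4]

```text
clock: 12.48
tcp_pos: [0.5196, 0.0216, 0.0132]
eef_rot: [-3.141, -0.002, 0.29]
contact_force: [0.7, 2.5, 2.6]
grip_width: 0.0064
gripper_force: 58.3
```

```bash
python3 -c "
from h import *
togo(H(-.098,0,.012),16.76)"
```

```text
t 12.47 p [0.5196 0.0216 0.0132] yaw [-1.80e+02 -1.00e-01  1.66e+01] q7 -0.7 turn [-0.   -0.02 -0.03] shift [-0.04 -0.63  0.05]
```

Emit:
play_rows:
  moves:
    - [[0,0,0],[0,-0.2,0],4]
    - [[0,0,0],[0,-0.4,0],4]
    - [[0,0,0],[0,-0.58,0],4]
    - [[0,0,0],[0,-0.66,0],4]
    - [[0,0,0],[0,-0.66,0],4]
    - [[0,0,0],[0,-0.66,0],4]

```text
clock: 13.22
tcp_pos: [0.5142, 0.0366, 0.0126]
eef_rot: [3.141, -0.0, 0.289]
contact_force: [3.5, -2.8, 2.6]
grip_width: 0.006
gripper_force: 57.8
```

```bash
python3 -c "
from h import *
togo(H(-.098,0,.012),16.76)"
```

```text
t 13.22 p [0.5142 0.0366 0.0126] yaw [180.   -0.   16.6] q7 -0.73 turn [ 0.   -0.   -0.04] shift [-0.01  0.01  0.02]
```

Emit:
play_rows:
  moves:
    - [[0,0,0],[0,-0.06,0],4]
    - [[0,0,0],[0,-0.1,0],4]
    - [[0,0,0],[0,-0.1,0],4]

```text
clock: 13.6
tcp_pos: [0.5137, 0.0376, 0.0126]
eef_rot: [3.139, -0.001, 0.288]
contact_force: [5.4, -6.0, 0.4]
grip_width: 0.0061
gripper_force: 57.8
```

Emit:
play_rows:
  moves:
    - [[0,0,0],[0,0,0],24]
    - [[0,0,0],[0,0,0],24]
    - [[0,0,0],[0,0,0],24]
    - [[0,0,0],[0,0,-1.5],24]
    - [[0,0,0],[0,0,-3.2],24]
    - [[0,0,0],[0,0,-4.5],24]
    - [[0,0,0],[0,0,-4.5],24]

```text
clock: 14.48
tcp_pos: [0.5144, 0.0399, 0.1269]
eef_rot: [-3.141, -0.004, 0.29]
contact_force: [-0.3, -0.1, -0.5]
grip_width: 0.0237
gripper_force: 0.0
```

```bash
python3 -c "
from h import *
togo(H(-.008,0,.12),106.76)"
```

```text
t 14.47 p [0.5144 0.0399 0.1269] yaw [-179.9   -0.2   16.6] q7 -0.89 turn [  0.02  -0.04 -18.03] shift [-0.04  3.73  0.27]
```

Emit:
play_rows:
  moves:
    - [[0,0,-2.1],[0,1,0],80]
    - [[0,0,-4.2],[0,2.5,0],80]
    - [[0,0,-6.3],[0,3.7,0],80]
    - [[0,0,-8.4],[0,3.7,0],80]
    - [[0,0,-10.5],[0,3.7,0],80]
    - [[0,0,-12.6],[0,3.7,0],80]
    - [[0,0,-14.7],[0,3.7,0],80]
    - [[0,0,-16.8],[0,3.7,0],80]

```text
clock: 15.48
tcp_pos: [0.5387, -0.0489, 0.1237]
eef_rot: [-3.139, -0.001, 1.762]
contact_force: [0.6, 0.1, 1.2]
grip_width: 0.08
gripper_force: 0.0
```

Emit:
play_rows:
  moves:
    - [[0,0,-1.2],[0,0,0],80]
    - [[0,0,-1.2],[0,0,0],80]
    - [[0,0,-1.2],[0,0,0],80]

```text
clock: 15.85
tcp_pos: [0.5393, -0.0493, 0.1244]
eef_rot: [-3.14, -0.001, 1.858]
contact_force: [-0.4, -0.3, -0.4]
grip_width: 0.0802
gripper_force: 0.0
```

```bash
python3 -c "
from h import *
togo(H(-.008,0,.013),106.76)
im,c=snap('wrist','w5.png')
cv2.imwrite('pics/z5.png',im[60:,60:580,::-1])
print('bow expect 6,22',proj(c,H(-.082,0,.025)),proj(c,H(-.098,0,.025)),'body edges y',proj(c,H(0,-.031,.036)),proj(c,H(0,.031,.036)))"
```

```text
t 15.85 p [ 0.5393 -0.0493  0.1244] yaw [-179.9   -0.   106.5] q7 0.59 turn [-0.01 -0.01 -0.06] shift [-0.03  0.03  4.46]
bow expect 6,22 [317.73288352 133.36089418] [317.63463368 109.00581145] body edges y [275.87542154 250.13646518] [360.58596694 249.77433406]
```

View pics/z5.png

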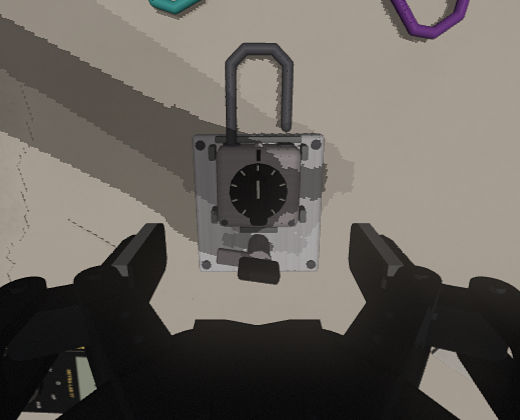

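Bow at row 109 = 22 mm prediction: fully out. Lowering over the body.

Emit:
play_rows:
  moves:
    - [[0,0,0],[-0.1,0.03,1.5],82]
    - [[0,0,0],[-0.1,0.03,3],82]
    - [[0,0,0],[-0.1,0.03,4],82]
    - [[0,0,0],[-0.1,0.03,4.2],82]
    - [[0,0,0],[-0.1,0.03,4.2],82]

```text
clock: 16.52
tcp_pos: [0.5414, -0.0518, 0.0203]
eef_rot: [3.142, 0.0, 1.86]
contact_force: [-0.1, 0.1, 1.1]
grip_width: 0.0822
gripper_force: 0.0
```

```bash
python3 -c "
from h import *
togo(H(-.006,0,.012),106.76)"
```

```text
t 16.52 p [ 0.5414 -0.0518  0.0203] yaw [180.    0.  106.5] q7 0.69 turn [ 0.    0.   -0.04] shift [ 0.01 -0.03  0.33]
```

Emit:
play_rows:
  moves:
    - [[0,0,0],[0,-0.02,0.3],82]
    - [[0,0,0],[0,-0.02,0.3],58]
    - [[0,0,0],[0,-0.02,0.3],55]
    - [[0,0,0],[0,-0.02,0.3],55]
    - [[0,0,0],[0,-0.02,0.3],55]
    - [[0,0,0],[0,-0.02,0.3],55]
    - [[0,0,0],[0,-0.02,0.3],55]

```text
clock: 17.4
tcp_pos: [0.541, -0.0518, 0.0132]
eef_rot: [3.141, -0.0, 1.86]
contact_force: [-1.2, -0.3, 6.4]
grip_width: 0.0611
gripper_force: 66.7
```

Emit:
play_rows:
  moves:
    - [[0,0,0],[0,0,-0.2],55]
    - [[0,0,0],[0,0,-0.5],55]
    - [[0,0,0],[0,0,-1],55]
    - [[0,0,0],[0,0,-1.6],55]
    - [[0,0,0],[0,0,-2.4],55]
    - [[0,0,0],[0,0,-3.2],55]
    - [[0,0,0],[0,0,-4],55]
    - [[0,0,0],[0,0,-4.6],55]

```text
clock: 18.4
tcp_pos: [0.541, -0.0518, 0.1292]
eef_rot: [3.14, 0.0, 1.86]
contact_force: [-0.1, 0.1, -3.7]
grip_width: 0.0604
gripper_force: 66.0
```

Emit:
play_rows:
  moves:
    - [[0,0,0],[0,0,-0.6],55]
    - [[0,0,0],[0,0,-0.9],55]
    - [[0,0,0],[0,0,-1],55]
    - [[0,0,0],[0,0,-1],55]
    - [[0,0,0],[0,0,-1],55]
    - [[0,0,0],[0,0,-1],55]
    - [[0,0,0],[0,0,-1],55]
    - [[0,0,0],[0,0,-1],55]

```text
clock: 19.4
tcp_pos: [0.5407, -0.0519, 0.1524]
eef_rot: [-3.141, -0.0, 1.86]
contact_force: [-0.8, -0.2, -4.0]
grip_width: 0.0608
gripper_force: 66.0
```

```bash
python3 -c "
from h import *
im,c=snap('wrist','w6.png'); im2,c2=snap('scene','s6.png')
u,v=proj(c2,[*H(0,0,0)[:2],.12]).astype(int)
s=im2[v-100:v+110,u-100:u+100,::-1]
s=cv2.resize(s,None,fx=2,fy=2); w=cv2.resize(im[:,120:520,::-1],(350,420)); cv2.imwrite('pics/z6.png',np.hstack([s,w]))
print(bot.sense()['joint_velocities'].round(3))"
```

```text
[-0.002  0.    -0.    -0.     0.001 -0.     0.001]
```

View pics/z6.png

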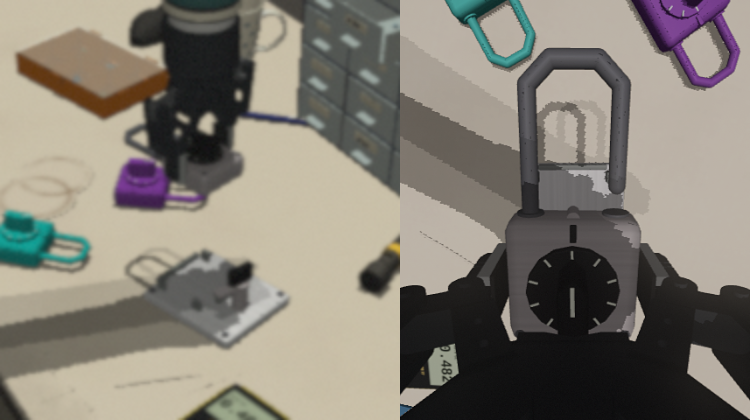

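The padlock hangs level between the fingers (wrist view, dial at (572,290)), shackle still out, and the holder below it is empty. Weight reading is about 4 N, and the arm is at rest.

```bash
python3 -c "
from plant import bot
print(bot.job_done())"
```

```text
the job is handed in; nothing more can be done
None
```

I handed the job in at about 19.5 s of the 64 s: the open padlock is held level and still with its underside about 15 cm above the desk, its shackle fully out. No verdict came back, and I didn't measure the bystanders again at the end.

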